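Crack a stuck service-box cover with its lifting key

ROBOT

A 6-joint arm with a two-finger parallel gripper is mounted at the origin on a cart in front of the work surface, level with it; the furniture and walls round the work are solid. World frame = base frame: x ahead of the robot, y to its left, z up, the work surface at z = 0. Lengths are in m, angles in degrees, forces in N, time in s.
With the tool pointing down it reaches from about 0.4 to 0.825 m from the base axis. Payload 7 kg.
Tool frame: the origin (TCP) lies midway between the tips of the shut fingers; the grasp point (between the pads) lies 19 mm behind it (r.grasp_offset is the distance from the TCP to the grasp point, in m); z points along the fingers, x is the direction in which the jaws open and shut, and the axes are right-handed (so a half turn about z gives the same grasp; the last joint's range is limited). The gripper opens to 88 mm and grips with 3 to 60 N. Pads are 19 mm wide; open, the fingers measure 130 mm over their backs; the gripper's body (78 mm by 193 mm) begins 47 mm behind the grasp point.
Start: joints at [-46.92, 20.546, 0.682, 0, -70.136, -16.507], TCP at [0.302, -0.604, 0.227] pointing down, gripper open.
Joint ranges: [-176.03, 176.03], [-82.01, 121.73], [-58.28, 71.71], [-173.87, 95.51], [-174.79, -0.11], [-173.66, 173.66]. Speed limits (degrees/s): [136.94, 136.94, 172.46, 180, 180, 180].

INTERFACE

Orientations are given as [roll, pitch, yaw] about the fixed x, y, z axes, in that order (R = Rz(yaw) Ry(pitch) Rx(roll)).
In Python, from plant import r gives the robot as it stands.
- The arm moves only by the tool step_arm, never from a script. Its argument "deltas" is a list of rows, each a list of 7 numbers: the turn, a rotation vector about the tool's x, y, z in rad, then the shift along the tool's x, y, z in mm, then the opening, from -1 (shut) to 1 (fully open), so that 0 is half open. In form: [[ax, ay, az, x, y, z, grip], ...]. A call has 1 to 10 rows; each row shifts and turns the pose as measured when the row begins, along the tool's axes as they then stand; what a row does not reach is not made up. A row lasts 1/10 s, in which the tool goes at most 50 mm and 8.59 degrees, less where a joint would pass 70% of its speed; a pose out of reach is approached as far as the arm can. A call with a gripper value outside its range is refused whole. The fingers move at their own pace and stop on an object; "squeeze" is the grip in N (left out, the last holds). Time passes only in rows, so rows that do not move let the fingers close. It gives the time, the measured TCP pose, the force and the opening at its end, in the units of the state.
- r.get_state(): the state, without advancing time (a new reading comes with each control period).
- r.capture(name): name is "scene" or "top" or "wrist"; returns the picture (384x512x3 uint8, red, green, blue); there is no depth.
- r.camera_info(name): a dict with "vertical_fov" (degrees; the focal length in pixels is half the picture's height over the tangent of half this angle, whatever the lens; pixels are square), "cx", "cy" (the principal point, pixels), "view" (4x4, takes a point from world to camera coordinates). Camera axes: x right, y down, z forward; pixel columns grow to the right and rows downward; lengths in m; the calibration is good to about 2 mm. A picture is of the moment at which its call begins: read the wrist's pose just before it. camera_info takes no time and is no camera call; for the wrist camera it gives the pose at the moment of the call.
- r.close_job(): hands the job in, once; it reports no verdict.
The state is a dict: "time_s": time; "joints": joint angles; "qd": joint speeds; "joint_torque": joint torques, N m; "tcp_pos": TCP position; "eef_rot": TCP orientation; "contact_force": force on the tool from outside, world axes, zero at the start; "moment": the same for the moment, N m; "gripper_width": finger opening in m.
Only numpy, scipy, OpenCV 4.12 (cv2) and the standard library are available. Lean on these libraries where they do the work, as an engineer would, in place of code of your own. Each camera call takes 0.05 s, during which the arm holds its last target.

TASK

The gasketed cover of the floor service box has stuck to its rubber seal. Take the yellow lifting key out of the pocket tray, drop its foot through the round end of the keyhole in the cover, slide it all the way into the narrow end, and pull up until the seal breaks; then hold the cover ajar by the key, with its free edge raised about 3 cm, so that I can look at the seal. Do not let the cover fly wide open and leave the other fittings in the tray and the roll of tape alone; finish still holding the cover up by the key.

Things in the scene. Friction and masses are not known exactly. Their poses are not given: they have to be found in the camera images.
- lifting_key: lifting key, a round pin 73 mm tall, alike from all sides, upright in one of the tray's pockets. Origin: centre of its underside, z up along it. From the bottom: steel foot disc 18 mm across, z 0 to 5 mm; steel neck 6 mm across, to z 20; yellow grip 15 mm across with thin black rings, z 20 to 62 (take it here); yellow cap 22 mm across, to z 73. 80 g
- pocket_tray: grey moulded tray 203 x 71 x 21 mm, fixed; origin at the centre of its underside, x along its row of four round pockets 24 mm wide and 12 mm deep (floor 8 mm above the worktop) at x = -69, -23, +23, +69 mm; it holds the key and three other fittings in any order
- bolt_a: steel M10 bolt 37 mm tall, standing head down in a pocket; origin under its head; leave it
- bolt_b: second such bolt; leave it
- nut_a: steel M12 nut, 22 mm wide, 9 mm high, lying in a pocket; origin under its centre; leave it
- tape_roll: loose roll of masking tape 72 mm across, 24 mm high, lying on the worktop; leave it
- service_box: heavy floor service box, fixed: sheet-metal tub 200 x 164 mm under a dark flange 236 x 200 mm whose top is 70 mm above the worktop; origin at the centre of its underside, z up, x from the cover's free edge to its hinge (away from the robot, give or take its yaw)
- cover (a joint): angle of the cover in rad, 0 shut (as it starts, flush with the flange), growing as its free edge rises, stop at 0.6. Dark chequer-plate cover 172 x 142 mm, 0.45 kg, hinged on a line parallel to the box's y at box x = +86, z = 70 mm: the free edge rises 172 mm x sin(angle), 30 mm at 0.175 rad. Let go, it falls shut
- keyhole_entry (a point): centre of the keyhole's round end, 26 mm across, on the cover's top face (box x = -50 mm when shut; moves with the cover). The bright keyhole plate is 4 mm thick; under it is a blind pan with its floor 14 mm below the cover's top, wide enough for the foot all along
- keyhole_seat (a point): where the key's axis belongs in the narrow end of the keyhole, on the cover's top face: 26 mm from the round end's centre towards the hinge, 110 mm from the hinge line; here the slot is 10 mm wide (it tapers from the round end over 12 mm) and ends 5 mm beyond this point
- cover_edge (a point): middle of the cover's free edge, on its top face; 70 mm above the worktop when shut. A sprung rubber seal bead grips the cover along this edge: it resists most within the first 0.02 rad (with the cover's weight some 13 to 20 N, straight up at the keyhole's narrow end) and lets go suddenly by about 0.03 rad; from there only some 3 to 6 N of weight is left

How it is judged (in metres and radians):
On the way, in this order (a step that is already met when the one before it is completed fails the run):
1. the key is lifted out of its pocket (z of lifting_key in the frame of pocket_tray above 0.035 m and contact force between the fingers and lifting_key above 1 N), for 0.2 s.
2. the key's foot is under the keyhole plate at the narrow end, the cover still shut (z of lifting_key in the frame of keyhole_seat below -0.006 m and horizontal distance between lifting_key and keyhole_seat below 0.008 m and value of joint cover below 0.05 rad), for 0.05 s.
3. the seal is broken: the key has drawn the cover up (value of joint cover above 0.09 rad and contact force between lifting_key and service_box above 0.5 N), for 0.1 s.
At the end, for the whole second after the job is handed in: The cover's free edge is held 20 to 40 mm above shut (joint 0.116 to 0.235 rad), still, by the key alone: its foot is under the plate at the narrow end of the keyhole, the fingers hold the key, and neither fingers nor arm touch the box or its cover (value of joint cover between 0.116 and 0.235 rad and velocity of joint cover between -0.06 and 0.06 rad/s and z of lifting_key in the frame of keyhole_seat below -0.004 m and distance between lifting_key and keyhole_seat below 0.018 m and contact force between the fingers and lifting_key above 2 N and contact force between lifting_key and service_box above 1 N and contact force between each of the arm, the fingers and service_box below 0.5 N); the arm keeps its last pose, push and grip.
It fails at once if the cover flew open more than about 65 mm (value of joint cover above 0.39 rad).
It fails at once if another fitting of the tray was moved (distance of any of bolt_a, bolt_b, nut_a from where it was at the start of the episode above 0.03 m).
It fails at once if the roll of tape was moved (distance of tape_roll from where it was at the start of the episode above 0.03 m).
It also fails if it takes over 51 s, if anything falls off the work surface, if the arm or the gripper's body presses on something with over 40 N, if the wrist force passes 120 N, or if a joint passes its speed limit or range.

## Working session

There is one attempt and no reset: what is moved stays moved. The work goes in short steps, Python scripts to look and compute and a tool call to move; the robot and the scene stay as the last step left them, time stands still between calls to the robot, and variables do not carry over. Pictures are saved under pics/ and viewed, and the job is handed in when it is done.

Besides the shell and the picture viewer there is one more tool, called after ">>>" as name(argument=value, ...) on one line, values as JSON. step_arm: Moves the arm, as the interface text tells. Its arguments: {"type":"object","properties":{"deltas":{"type":"array","items":{"type":"array","items":{"type":"number"}}},"squeeze":{"type":"number"}},"required":["deltas"]}

```bash
mkdir -p pics; ls
python3 - <<'E'
from plant import r
import cv2, json
s=r.get_state(); print(s)
for n in ["scene","top","wrist"]:
    print(n, {k:(v if not hasattr(v,'tolist') else v.tolist()) for k,v in r.camera_info(n).items()})
    im=r.capture(n); cv2.imwrite(f"pics/{n}0.png", im[:,:,::-1])
E
```

```text
pics
{'time_s': 0.0, 'joints': array([-4.69174619e+01,  2.05909904e+01,  6.32673909e-01, -2.00002389e-02,
       -7.01353499e+01, -1.65084370e+01]), 'qd': array([ 0.02426595, -0.0025485 , -0.047076  , -0.07682701,  0.00166352,
        0.05432047]), 'joint_torque': array([ 7.45779507e-04, -5.82715845e+01,  2.93058068e+01,  6.99703261e+00,
        6.98031407e-03, -1.52005596e-04]), 'tcp_pos': array([ 0.30173158, -0.60325157,  0.22561973]), 'eef_rot': array([-1.79991408e+02, -9.51482639e-02,  1.16567282e+02]), 'contact_force': array([ 0.76439961,  0.44181897, -0.1483315 ]), 'moment': array([ 0.01834426, -0.01918372, -0.04302212]), 'gripper_width': 0.08797828699467901}
scene {'vertical_fov': 44.5675199946399, 'cx': 256.2115097492725, 'cy': 193.50735693349537, 'view': [[-0.614906871545682, -0.7882023029679239, 0.025033356186548335, 0.33486652371295184], [-0.38455882578806766, 0.2719929370621417, -0.8821192389336105, 0.2619220221074904], [0.6884795195460824, -0.5520479796035581, -0.47036047812419884, 0.975418642310749], [0.0, 0.0, 0.0, 1.0]]}
top {'vertical_fov': 44.55609145794054, 'cx': 254.68822515000048, 'cy': 190.73910575575286, 'view': [[0.026230330372304884, -0.999633886237793, 0.0066380157943684666, 0.014943715077049379], [-0.9969324872468841, -0.026648116578920553, -0.07359003841918647, 0.5265999804458443], [0.07373998671210097, -0.004687362576418022, -0.9972664854449769, 1.1677174183059296], [0.0, 0.0, 0.0, 1.0]]}
wrist {'vertical_fov': 58.400061261747084, 'cx': 259.24058489936175, 'cy': 193.82306316732837, 'view': [[-0.4462402543586954, 0.8949131864396506, 0.0001553264920675721, 0.6753221345737267], [0.8661803715244305, 0.43186925878006255, 0.2514368853341917, -0.031147694958986453], [0.2249471035058843, 0.1123358004252945, -0.9678736842001244, 0.3883885032211105], [0.0, 0.0, 0.0, 1.0]]}
```

Run:
```python
import cv2
for n in ["scene","top"]:
    im=cv2.imread(f"pics/{n}0.png"); cv2.imwrite(f"pics/{n}0b.png", cv2.resize(im,(800,600),interpolation=cv2.INTER_CUBIC))
```

```text
(no output)
```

View pics/top0.png

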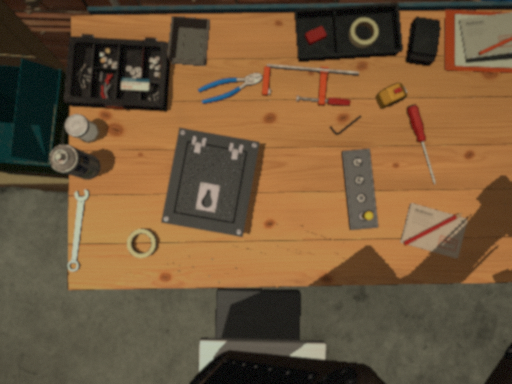

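View pics/scene0.png

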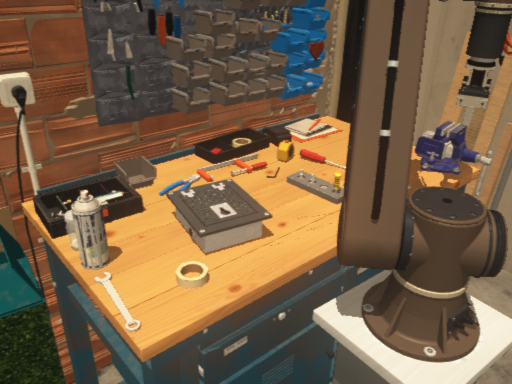

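View pics/wrist0.png

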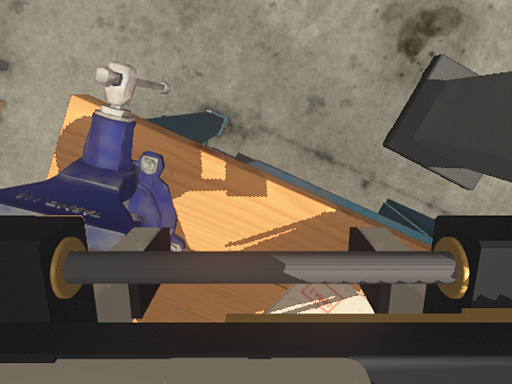

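The top view shows the tray at about (360,188) with the yellow key in its near-robot pocket (369,216), and the keyhole plate at (208,196). The tape is at (142,243). I'll enlarge these.

Run:
```python
import cv2
im=cv2.imread("pics/top0.png")
cv2.imwrite("pics/c1.png",cv2.resize(im[120:245,155:275],None,fx=5,fy=5,interpolation=cv2.INTER_CUBIC)[:600])
cv2.imwrite("pics/c2.png",cv2.resize(im[140:240,320:400],None,fx=6,fy=6,interpolation=cv2.INTER_CUBIC))
```

```text
(no output)
```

View pics/c1.png

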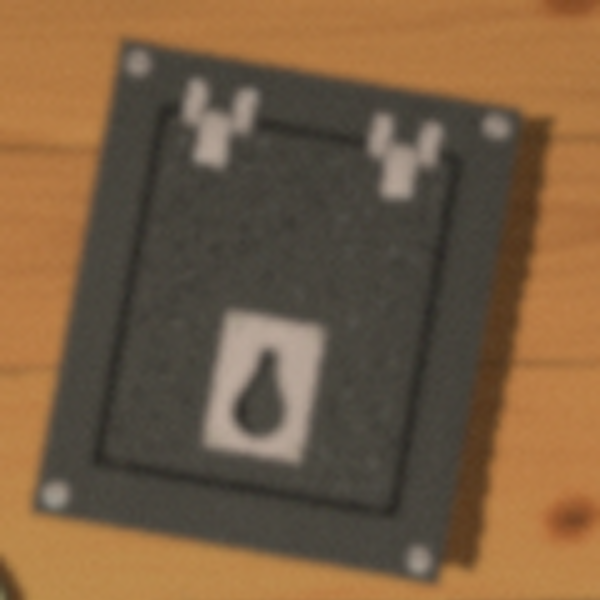

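View pics/c2.png

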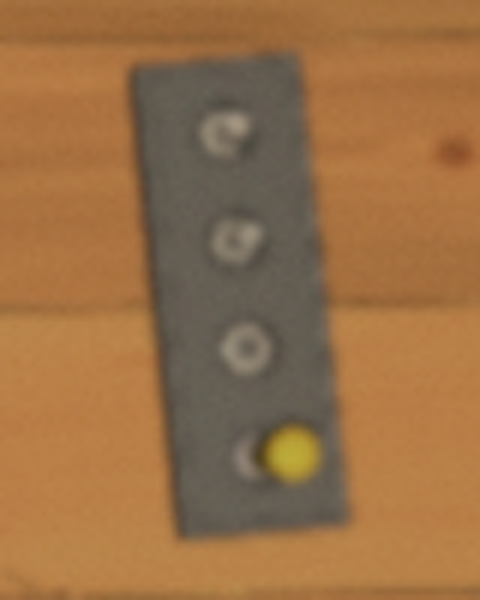

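```bash
cat > h.py <<'E'
import numpy as np
from plant import r
def ray(info,px):
    f=192/np.tan(np.radians(info['vertical_fov'])/2)
    V=np.array(info['view']);R=V[:3,:3];t=V[:3,3]
    c=-R.T@t; d=R.T@np.array([(px[0]-info['cx'])/f,(px[1]-info['cy'])/f,1.])
    return c,d
def at_z(info,px,z):
    c,d=ray(info,px); return c+d*(z-c[2])/d[2]
def proj(info,p):
    f=192/np.tan(np.radians(info['vertical_fov'])/2)
    V=np.array(info['view']);q=V[:3,:3]@np.array(p)+V[:3,3]
    return np.array([q[0]/q[2]*f+info['cx'],q[1]/q[2]*f+info['cy']])
E
python3 - <<'E'
from h import *
i=r.camera_info("top")
def g(pts,s,ox,oy,z): return np.array([at_z(i,((x+.5)/s-.5+ox,(y+.5)/s-.5+oy),z) for x,y in pts])
F=g([(122,40),(522,108),(440,582),(36,512)],5,155,120,.07)
print(F[:,:2],F.mean(0)); L=lambda a,b:np.linalg.norm(a-b)
print(L(F[0],F[1]),L(F[1],F[2]),L(F[2],F[3]),L(F[3],F[0]))
ux=(F[0]+F[1]-F[2]-F[3]);ux/=np.linalg.norm(ux); print("yaw",np.degrees(np.arctan2(ux[1],ux[0])))
uy=(F[0]+F[3]-F[1]-F[2]);print("yaw2",np.degrees(np.arctan2(-uy[0],uy[1])))
c=F.mean(0)
print("entry",c-0.05*ux,"seat",c-.024*ux)
print("pix entry/narrow",g([(260,410),(267,355)],5,155,120,.07))
P=g([(112,0)],5,0,0,.07)
pl=g([(226,310),(326,326),(300,464),(204,447)],5,155,120,.07);print("plate",pl.mean(0),L(pl[0],pl[1]),L(pl[1],pl[2]))
T=g([(133,65),(298,53),(350,520),(180,537)],6,320,140,.021)
print(T[:,:2],T.mean(0),L(T[0],T[1]),L(T[1],T[2]),L(T[2],T[3]),L(T[3],T[0]))
u=T[0]+T[1]-T[2]-T[3];u/=np.linalg.norm(u);print(np.degrees(np.arctan2(u[1],u[0])))
print("pocket",T.mean(0)-.069*u,T.mean(0)-.023*u)
print("key",g([(293,453)],6,320,140,.081))
print("tape",at_z(i,(142,243),.024))
E
```

```text
[[0.6721481  0.21827137]
 [0.64390609 0.02176922]
 [0.41229597 0.05533959]
 [0.44079154 0.25087862]] [0.54228542 0.1365647  0.07      ]
0.1985213045209422 0.2340303751877069 0.19760442432832018 0.23364308558878857
yaw -8.134895832154303
yaw2 -8.23487170352994
entry [0.49278854 0.14363991 0.07      ] seat [0.51852692 0.1399608  0.07      ]
pix entry/narrow [[0.49283435 0.14470307 0.07      ]
 [0.51958981 0.14221539 0.07      ]]
plate [0.50422051 0.1431417  0.07      ] 0.04915991578907712 0.06800405422071452
[[ 0.63484254 -0.19023186]
 [ 0.64190747 -0.26037017]
 [ 0.44450488 -0.28386294]
 [ 0.43551743 -0.21247843]] [ 0.53919308 -0.23673585  0.021     ] 0.07049323377945235 0.19879560845356078 0.07194805524631656 0.2005627312273281
6.576680379855343
pocket [ 0.47064714 -0.24463862  0.021     ] [ 0.51634443 -0.23937011  0.021     ]
key [[ 0.47028169 -0.24473321  0.081     ]]
tape [0.38727304 0.3069169  0.024     ]
```

>>> step_arm(deltas=[[0,0,0,29,37,0,1],[0,0,0,29,37,0,1],[0,0,0,29,37,0,1],[0,0,0,29,37,0,1],[0,0,0,29,37,0,1],[0,0,0,29,37,0,1],[0,0,0,29,37,0,1],[0,0,0,29,37,0,1]], squeeze=40)

```text
time_s: 0.95
tcp_pos: [0.4646, -0.2561, 0.2221]
eef_rot: [-179.8, -0.3, 116.0]
contact_force: [1.6, -0.9, 0.6]
gripper_width: 0.0877
```

>>> step_arm(deltas=[[0,0,0.12,0,0,0,1],[0,0,0.12,0,0,0,1],[0,0,0.12,0,0,0,1],[0,0,0.12,0,0,0,1],[0,0,0.12,0,0,0,1],[0,0,0,0,0,0,1]])

```text
time_s: 1.55
tcp_pos: [0.4672, -0.2483, 0.2216]
eef_rot: [-179.6, -0.3, 80.9]
contact_force: [0.9, -0.5, 0.6]
gripper_width: 0.0876
```

Run:
```python
from h import *
import cv2
i=r.camera_info("wrist");im=r.capture("wrist");cv2.imwrite("pics/w1.png",im[:,:,::-1])
V=np.array(i['view']);print("cam",-V[:3,:3].T@V[:3,3],"axis",V[2,:3])
for z in (.081,.028,.05):print(proj(i,(.4703,-.2447,z)))
print(proj(i,r.get_state()['tcp_pos']))
```

```text
cam [ 0.40086603 -0.23956555  0.37989864] axis [ 0.24366422 -0.03514031 -0.96922284]
[264.53251445 186.71887644]
[263.56877056 175.22438047]
[263.93313193 179.57008925]
[261.74857423 245.94001127]
```

View pics/w1.png

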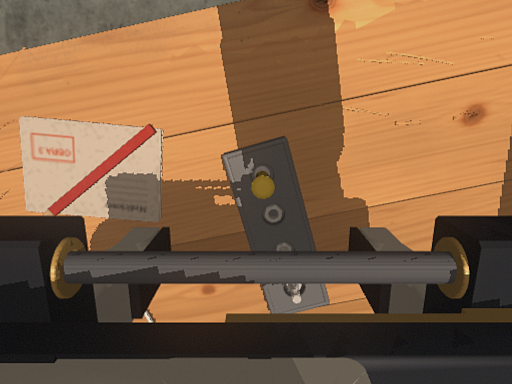

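Key cap at (263,186), predicted (264.5,187): the estimate agrees to about 1 mm. Descending.

>>> step_arm(deltas=[[0,0,0,3,3,0,1],[0,0,0,0,0,40,1],[0,0,0,0,0,40,1],[0,0,0,0,0,20,1],[0,0,0,0,0,0,1]])

```text
time_s: 2.1
tcp_pos: [0.4723, -0.2454, 0.1202]
eef_rot: [-179.9, -0.2, 82.0]
contact_force: [0.6, -0.2, 0.0]
gripper_width: 0.0874
```

>>> step_arm(deltas=[[0,0,0,0,-2,20,1],[0,0,0,0,0,30,1],[0,0,0,0,0,25,1],[0,0,0,0,0,8,1],[0,0,0,0,0,0,1]])

```text
time_s: 2.6
tcp_pos: [0.4754, -0.2459, 0.0403]
eef_rot: [179.7, -0.1, 82.6]
contact_force: [0.2, -0.7, -0.5]
gripper_width: 0.0877
```

Run:
```python
from h import *
import cv2
print(r.get_state()['tcp_pos'])
im=r.capture("wrist");cv2.imwrite("pics/w2.png",im[:,:,::-1])
```

```text
[ 0.47539679 -0.24588221  0.0403388 ]
```

View pics/w2.png

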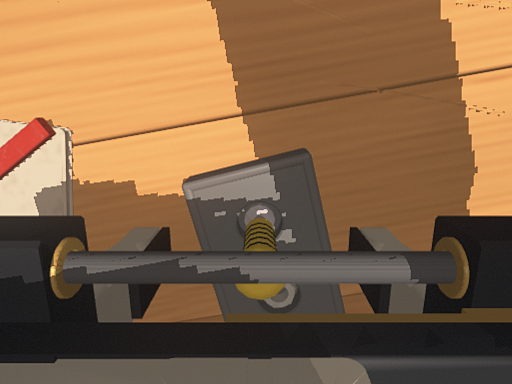

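The key (foot at (262,212)) stands centred between the fingers. The TCP has drifted 5 mm in +x, so I'll correct that and go down.

>>> step_arm(deltas=[[0,0,0,0,-5,4,1],[0,0,0,0,0,4,1],[0,0,0,0,0,0,1]])

```text
time_s: 2.95
tcp_pos: [0.4728, -0.2457, 0.0359]
eef_rot: [179.3, -0.1, 82.6]
contact_force: [-0.4, 0.3, 1.1]
gripper_width: 0.0878
```

>>> step_arm(deltas=[[0.012,0,0,0,-3,4,1],[0,0,0,0,0,1,1],[0,0,0,0,0,0,1]])

```text
time_s: 3.25
tcp_pos: [0.4703, -0.2454, 0.0316]
eef_rot: [179.9, -0.1, 82.7]
contact_force: [-0.3, 0.2, -0.1]
gripper_width: 0.0877
```

Exactly on target, so I'll close.

>>> step_arm(deltas=[[0,0,0,0,0,0,-1],[0,0,0,0,0,0,-1],[0,0,0,0,0,0,-1],[0,0,0,0,0,0,-1],[0,0,0,0,0,0,-1],[0,0,0,0,0,0,-1]], squeeze=50)

```text
time_s: 3.85
tcp_pos: [0.4704, -0.2454, 0.0316]
eef_rot: [179.9, -0.1, 82.7]
contact_force: [-1.4, 0.7, 0.3]
gripper_width: 0.0455
```

>>> step_arm(deltas=[[0,0,0,0,0,0,-1],[0,0,0,0,0,0,-1],[0,0,0,0,0,0,-1],[0,0,0,0,0,0,-1],[0,0,0,0,0,0,-1],[0,0,0,0,0,0,-1],[0,0,0,0,0,0,-1]])

```text
time_s: 4.55
tcp_pos: [0.4705, -0.2454, 0.0316]
eef_rot: [179.9, -0.1, 82.7]
contact_force: [-0.6, 0.4, -0.5]
gripper_width: 0.0186
```

Run:
```python
from h import *
import cv2
s=r.get_state();print(s['tcp_pos'],s['gripper_width'])
im=r.capture("wrist");cv2.imwrite("pics/w3.png",im[:,:,::-1])
```

```text
[ 0.47046647 -0.24540831  0.03164548] 0.018601995183083704
```

View pics/w3.png

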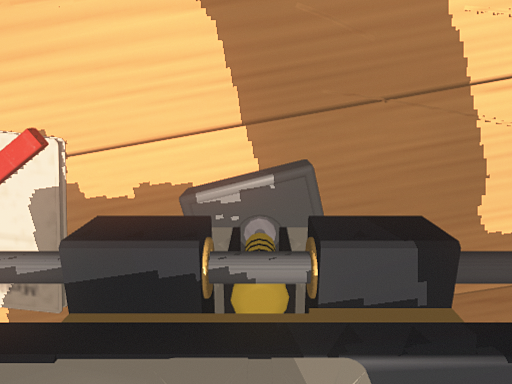

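Nearly closed: 18.6 mm, and the key is centred between the pads at (260,235). A few more rows.

>>> step_arm(deltas=[[0,0,0,0,0,0,-1],[0,0,0,0,0,0,-1],[0,0,0,0,0,0,-1],[0,0,0,0,0,0,-1]])

```text
time_s: 5.0
tcp_pos: [0.4705, -0.2454, 0.0317]
eef_rot: [179.9, -0.1, 82.7]
contact_force: [0.4, 0.6, -0.4]
gripper_width: 0.0184
```

>>> step_arm(deltas=[[0,0,0,0,0,-5,-1],[0,0,0,0,0,-10,-1],[0,0,0,0,0,-20,-1],[0,0,0,0,0,-30,-1],[0,0,0,0,0,-30,-1],[0,0,0,0,0,-30,-1],[0,0,0,0,0,0,-1],[0,0,0,0,0,0,-1]])

```text
time_s: 5.8
tcp_pos: [0.4692, -0.2457, 0.1656]
eef_rot: [179.9, -0.1, 82.6]
contact_force: [-0.2, -0.6, -1.0]
gripper_width: 0.0187
```

Run:
```python
from h import *
import cv2
s=r.get_state();print(s['tcp_pos'],s['gripper_width'],s['contact_force'])
im=r.capture("wrist");cv2.imwrite("pics/w4.png",im[:,:,::-1])
im=r.capture("scene");cv2.imwrite("pics/s4.png",cv2.resize(im[100:260,250:450,::-1],None,fx=3.5,fy=3.5,interpolation=cv2.INTER_CUBIC))
```

```text
[ 0.46918497 -0.24568371  0.16559264] 0.018666433818671196 [-0.23331383 -0.6316974  -0.96444814]
```

View pics/w4.png

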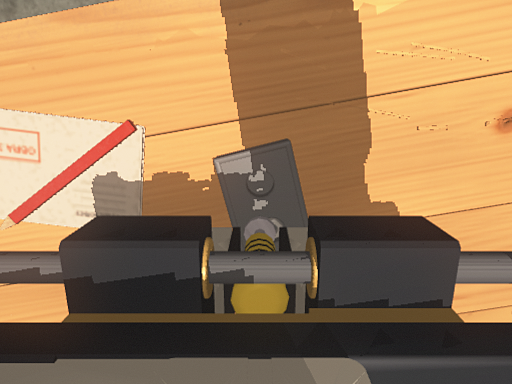

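View pics/s4.png

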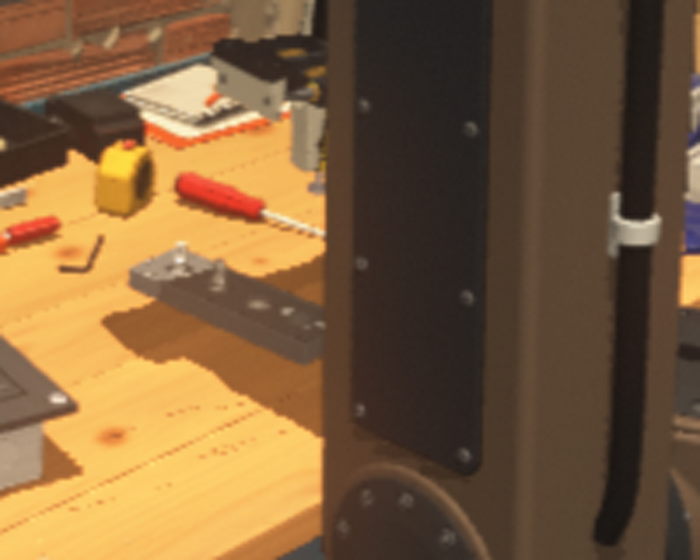

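The key is lifted upright and its pocket is empty at (260,180). Next I measure the key's offset in the hand.

```bash
cat >> h.py <<'E'
from scipy.spatial.transform import Rotation as Ro
def tool():
    s=r.get_state(); return np.array(s['tcp_pos']),Ro.from_euler('xyz',s['eef_rot'],degrees=True).as_matrix()
E
python3 - <<'E'
from h import *
import cv2
i=r.camera_info("wrist");p,R=tool();im=r.capture("wrist")[:,:,::-1].copy()
cv2.imwrite("pics/w5a.png",cv2.resize(im[195:325,200:320],None,fx=4.5,fy=4.5,interpolation=cv2.INTER_CUBIC))
S=4.5
big=cv2.resize(im[195:325,200:320],None,fx=S,fy=S,interpolation=cv2.INTER_CUBIC)
def circ(z,rad,col):
    pts=[]
    for a in np.linspace(0,2*np.pi,60):
        q=proj(i,p+R@np.array([rad*np.cos(a),rad*np.sin(a),.0236-z])); pts.append(((q+.5-[200,195])*S-.5))
    cv2.polylines(big,[np.round(pts).astype(int)],True,col,1)
circ(0,.009,(0,0,255));circ(.005,.009,(255,0,0));circ(.073,.011,(0,255,0));circ(.020,.0075,(255,0,255))
cv2.imwrite("pics/w5.png",np.hstack([big]))
E
```

```text
(no output)
```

View pics/w5.png

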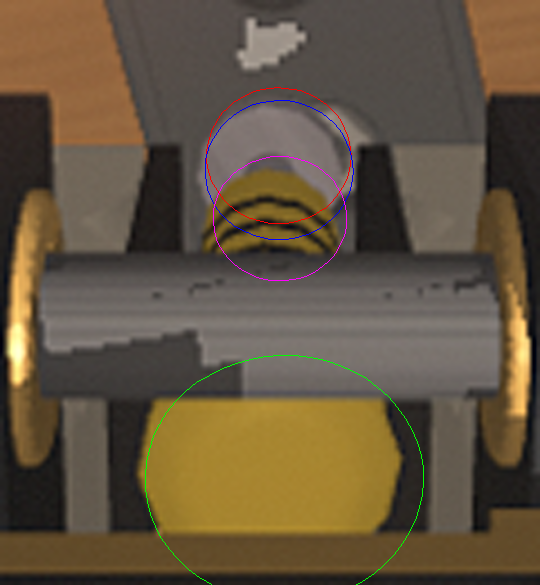

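View pics/w5a.png

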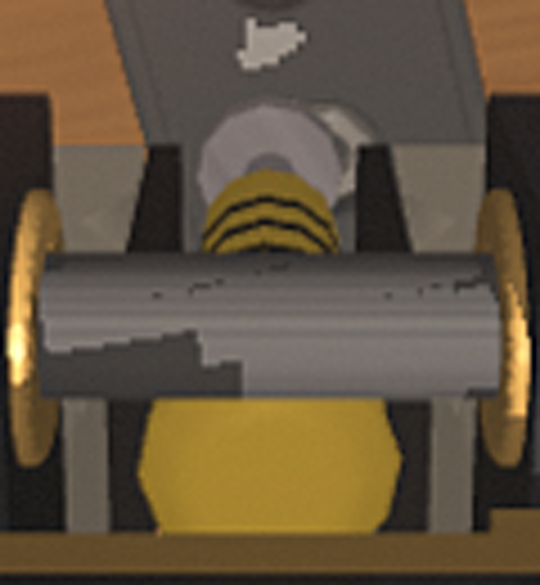

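>>> step_arm(deltas=[[0,0,0,30,-2,0,-1],[0,0,0,45,-3,0,-1],[0,0,0,45,-3,0,-1],[0,0,0,45,-3,0,-1],[0,0,0,45,-3,0,-1],[0,0,0,45,-3,0,-1],[0,0,0,45,-3,0,-1],[0,0,0,45,-3,0,-1],[0,0,0,20,-3,0,-1],[0,0,0,0,0,0,-1]])

```text
time_s: 6.95
tcp_pos: [0.4851, 0.1315, 0.1535]
eef_rot: [-178.9, 0.4, 82.4]
contact_force: [-0.2, 0.3, -1.1]
gripper_width: 0.019
```

>>> step_arm(deltas=[[-0.019,0.007,0,13,6,-2,-1],[0,0,0,0,0,0,-1],[0,0,0,0,0,0,-1]])

```text
time_s: 7.25
tcp_pos: [0.4925, 0.1434, 0.1532]
eef_rot: [-179.9, 0.2, 82.4]
contact_force: [-0.4, -1.0, -1.0]
gripper_width: 0.0189
```

```bash
cat > look.py <<'E'
from h import *
import cv2,sys
n=sys.argv[1]
i=r.camera_info("wrist");p,R=tool();im=r.capture("wrist")[:,:,::-1].copy()
print(p,r.get_state()['eef_rot'])
S=4;x0,y0=160,130
big=cv2.resize(im[y0:y0+150,x0:x0+200],None,fx=S,fy=S,interpolation=cv2.INTER_CUBIC)
cv2.imwrite(f"pics/{n}r.png",big)
def pl(pts,col):
    q=[(proj(i,x)+.5-[x0,y0])*S-.5 for x in pts];cv2.polylines(big,[np.round(q).astype(int)],True,col,1)
A=np.linspace(0,2*np.pi,60)
for z,rad,col in((0,.009,(0,0,255)),(.005,.009,(255,0,0)),(.02,.0075,(255,0,255))):
    pl([p+R@np.array([rad*np.cos(a),rad*np.sin(a),.0236-z]) for a in A],col)
pl([np.array([.4928+.013*np.cos(a),.1440+.013*np.sin(a),.07]) for a in A],(0,255,0))
cv2.imwrite(f"pics/{n}.png",big)
E
python3 look.py w6
```

```text
[0.49246016 0.14342708 0.15317599] [-1.79930767e+02  1.44082399e-01  8.23968642e+01]
```

View pics/w6.png

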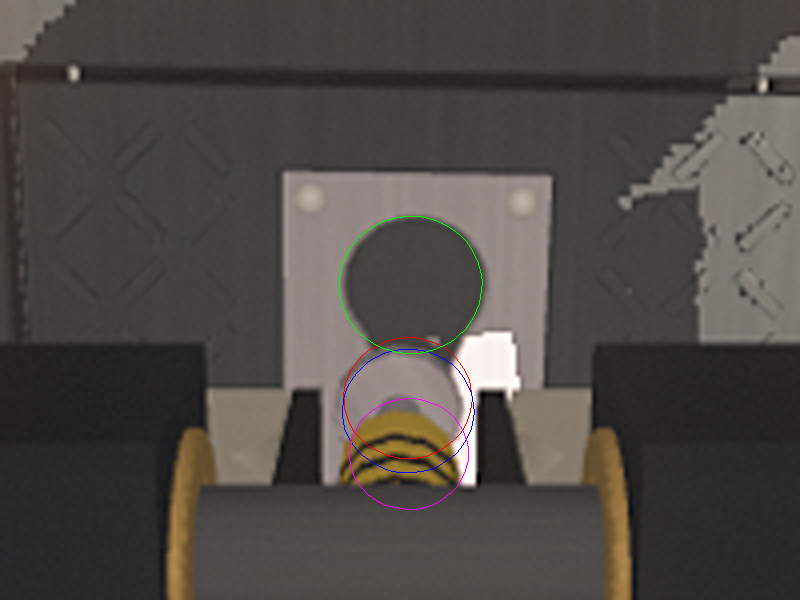

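Run:
```python
import cv2
a=cv2.imread("pics/w6r.png");cv2.imwrite("pics/w6c.png",cv2.resize(a[190:510,250:570],None,fx=1.8,fy=1.8,interpolation=cv2.INTER_CUBIC))
```

```text
(no output)
```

View pics/w6c.png

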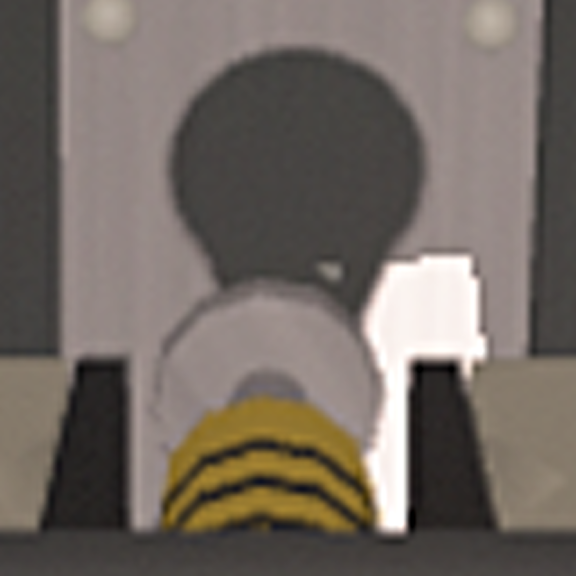

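>>> step_arm(deltas=[[0,0,-0.01,2,-1,15,-1],[0,0,0,0,0,18,-1],[0,0,0,0,0,10,-1],[0,0,0,0,0,0,-1],[0,0,0,0,0,0,-1]])

```text
time_s: 7.8
tcp_pos: [0.4927, 0.1423, 0.1101]
eef_rot: [180.0, 0.1, 82.7]
contact_force: [0.3, 0.4, -0.6]
gripper_width: 0.0187
```

```bash
python3 look.py w7
python3 - <<'E'
from h import *
import cv2
im=r.capture("scene");cv2.imwrite("pics/s7.png",cv2.resize(im[110:260,130:330,::-1],None,fx=4,fy=4,interpolation=cv2.INTER_CUBIC))
E
```

```text
[0.49269143 0.14233722 0.11006373] [1.79983094e+02 9.01430186e-02 8.27192000e+01]
```

View pics/w7.png

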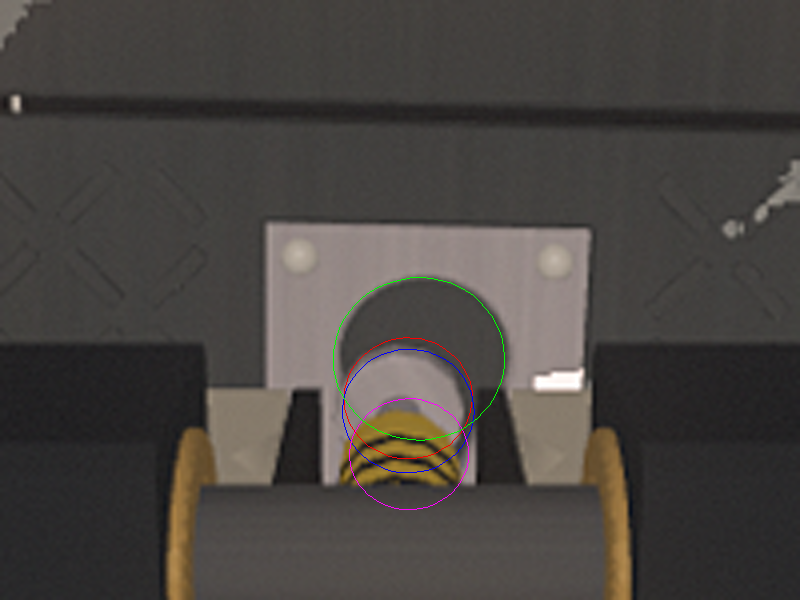

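View pics/s7.png

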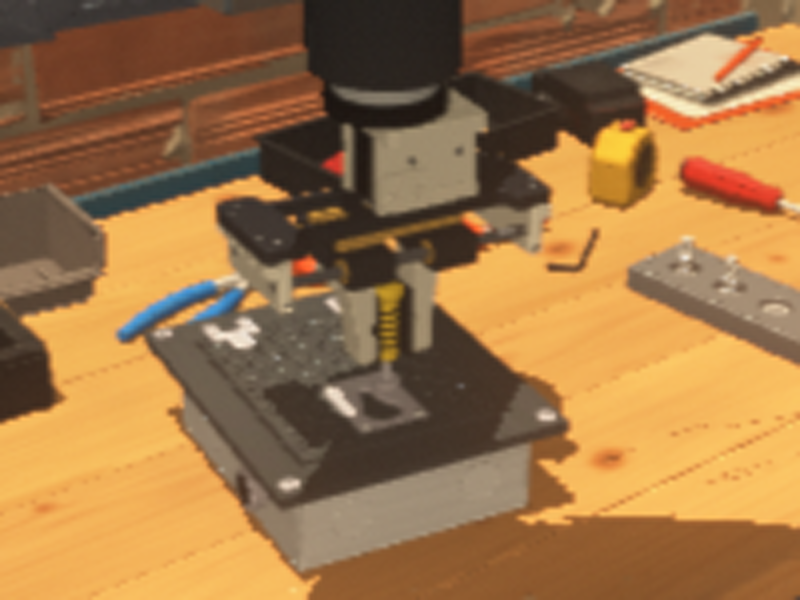

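Foot at x≈400 and the round hole's centre at x≈423 in the crop, so the key must go about 4 mm in +tool x. The scene view agrees: the foot is right above the plate.

>>> step_arm(deltas=[[0,0,0,4,-1.5,0,-1],[0,0,0,0,0,6,-1],[0,0,0,0,0,0,-1],[0,0,0,0,0,0,-1]])

```text
time_s: 8.3
tcp_pos: [0.4926, 0.1478, 0.1055]
eef_rot: [179.8, -0.0, 82.7]
contact_force: [0.1, 0.0, -0.5]
gripper_width: 0.0189
```

```bash
python3 look.py w8
```

```text
[0.49263442 0.14782583 0.10549138] [ 1.79842152e+02 -4.41503334e-02  8.27407608e+01]
```

View pics/w8.png

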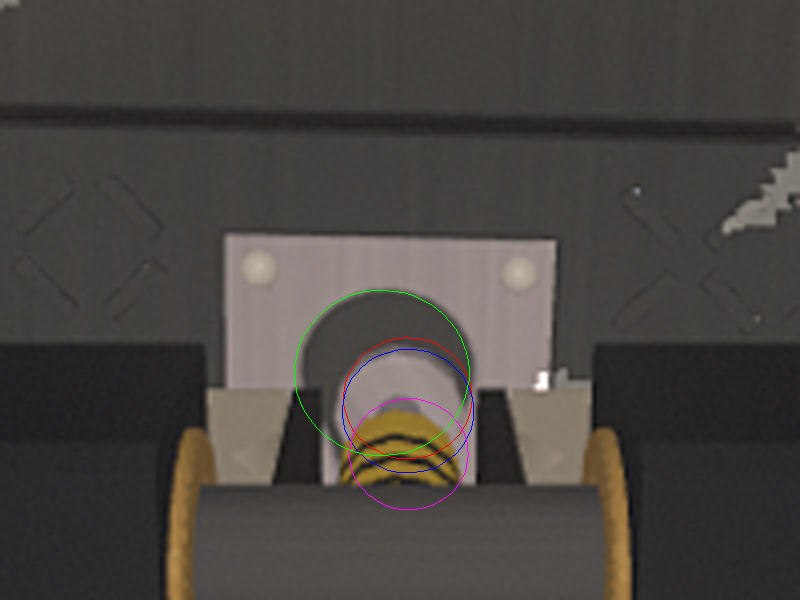

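>>> step_arm(deltas=[[0,0,0,-2.4,0,5,-1],[0.003,0,0,0,0,3,-1],[0,0,0,0,0,0,-1]])

```text
time_s: 8.65
tcp_pos: [0.4922, 0.1452, 0.0968]
eef_rot: [-180.0, -0.0, 82.8]
contact_force: [-0.1, -0.1, -0.6]
gripper_width: 0.0182
```

```bash
python3 look.py w9
```

```text
[0.49215164 0.14518756 0.09675696] [-1.79976886e+02 -4.70015169e-02  8.27466141e+01]
```

View pics/w9.png

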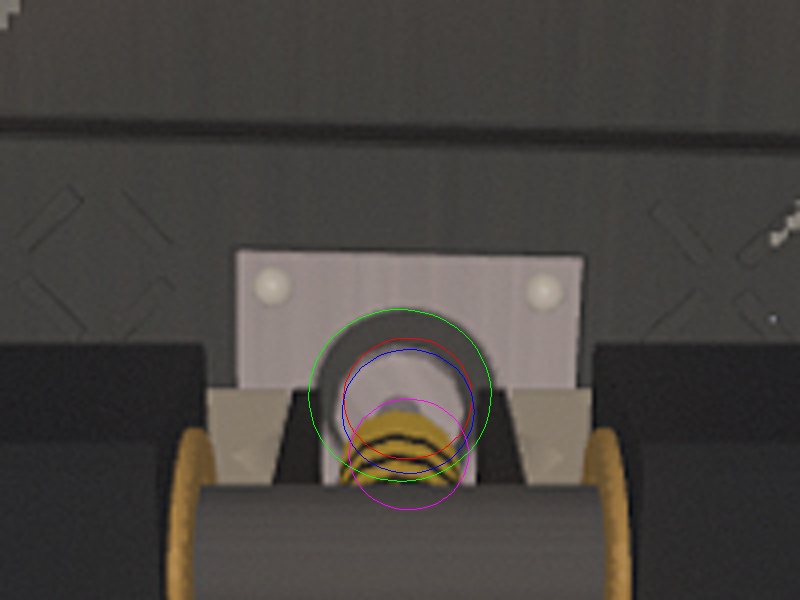

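Foot and hole are now concentric (404 against 400 in x). Lowering in small steps.

>>> step_arm(deltas=[[0,0,0,0.5,0,4,-1],[0,0,0,0,0,4,-1],[0,0,0,0,0,0,-1]])

```text
time_s: 9.0
tcp_pos: [0.4923, 0.1457, 0.0882]
eef_rot: [-180.0, -0.0, 82.7]
contact_force: [-0.3, 0.6, -1.4]
gripper_width: 0.0188
```

>>> step_arm(deltas=[[0,0,0,0,0,3,-1],[0,0,0,0,0,2,-1],[0,0,0,0,0,0,-1]])

```text
time_s: 9.3
tcp_pos: [0.4923, 0.1457, 0.0826]
eef_rot: [-180.0, -0.0, 82.7]
contact_force: [-0.5, 1.0, -0.7]
gripper_width: 0.0189
```

>>> step_arm(deltas=[[0,0,0,0,0,1.5,-1],[0,0,0,0,0,0,-1]])

```text
time_s: 9.5
tcp_pos: [0.4923, 0.1457, 0.081]
eef_rot: [-180.0, -0.0, 82.7]
contact_force: [0.7, -0.0, -0.9]
gripper_width: 0.0184
```

>>> step_arm(deltas=[[0,0,0,0,0,1.5,-1],[0,0,0,0,0,0,-1]])

```text
time_s: 9.7
tcp_pos: [0.4926, 0.1459, 0.0797]
eef_rot: [180.0, -0.1, 82.8]
contact_force: [0.1, 0.5, -0.8]
gripper_width: 0.0184
```

>>> step_arm(deltas=[[0,0,0,0,0,1.5,-1],[0,0,0,0,0,0,-1]])

```text
time_s: 9.9
tcp_pos: [0.4941, 0.1465, 0.0798]
eef_rot: [179.8, -0.1, 82.8]
contact_force: [0.6, -0.4, -0.1]
gripper_width: 0.0188
```

```bash
python3 look.py w10;  python3 - <<'E'
from h import *
import cv2
im=r.capture("scene");cv2.imwrite("pics/s10.png",cv2.resize(im[160:230,190:270,::-1],None,fx=8,fy=8,interpolation=cv2.INTER_CUBIC))
E
```

```text
[0.49411223 0.14645497 0.07980172] [ 1.79834258e+02 -1.37742700e-01  8.28067215e+01]
```

View pics/w10.png

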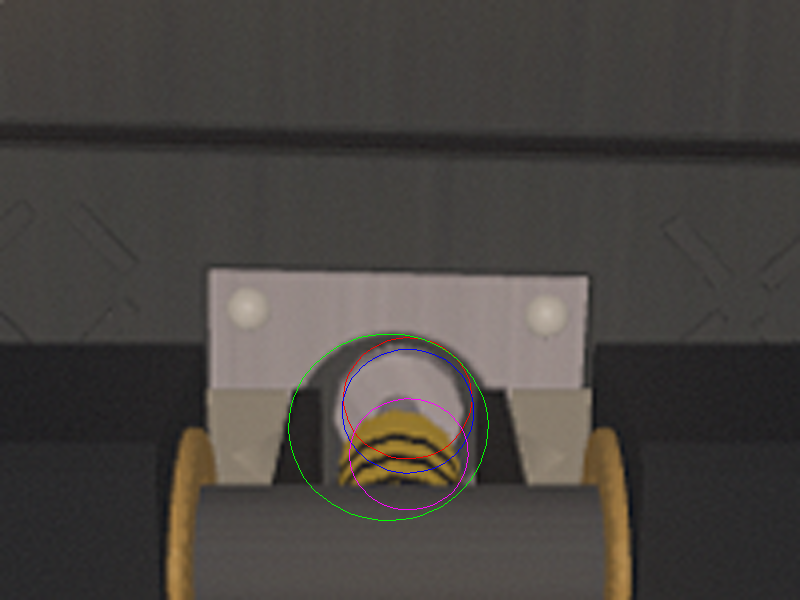

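View pics/s10.png

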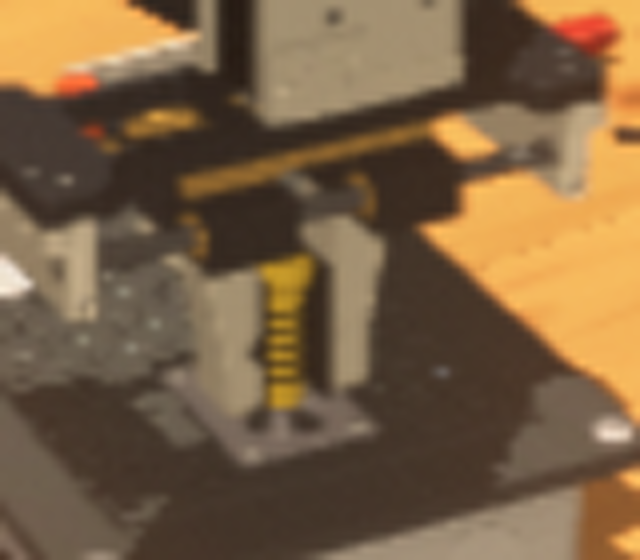

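Touched the pan floor at TCP z 0.0797, as predicted (nominal foot bottom 0.056). Raising 2 mm, aligning yaw and starting to slide.

>>> step_arm(deltas=[[0.003,0,0.017,0,0,-2,-1],[0,0,0,0,5,0,-1],[0,0,0,0,5,0,-1],[0,0,0,0,0,0,-1]])

```text
time_s: 10.4
tcp_pos: [0.5042, 0.1448, 0.0812]
eef_rot: [-179.9, -0.1, 81.7]
contact_force: [-0.3, -0.1, -0.6]
gripper_width: 0.0187
```

>>> step_arm(deltas=[[0,0,0,0,5,0,-1],[0,0,0,0,3,0,-1],[0,0,0,0,0,0,-1]])

```text
time_s: 10.7
tcp_pos: [0.5127, 0.1432, 0.0806]
eef_rot: [-179.9, -0.1, 81.7]
contact_force: [-0.3, 0.0, -0.7]
gripper_width: 0.0186
```

>>> step_arm(deltas=[[0,0,0,0,4,0,-1],[0,0,0,0,2,0,-1],[0,0,0,0,0,0,-1]])

```text
time_s: 11.0
tcp_pos: [0.5191, 0.1422, 0.0805]
eef_rot: [-179.9, -0.1, 81.7]
contact_force: [-0.2, -0.7, -1.3]
gripper_width: 0.0186
```

```bash
python3 look.py w11;  python3 - <<'E'
from h import *
import cv2
im=r.capture("scene");cv2.imwrite("pics/s11.png",cv2.resize(im[160:230,190:270,::-1],None,fx=8,fy=8,interpolation=cv2.INTER_CUBIC))
E
```

```text
[0.51914238 0.1422158  0.08045499] [-1.79846899e+02 -6.11806464e-02  8.17000524e+01]
```

View pics/w11.png

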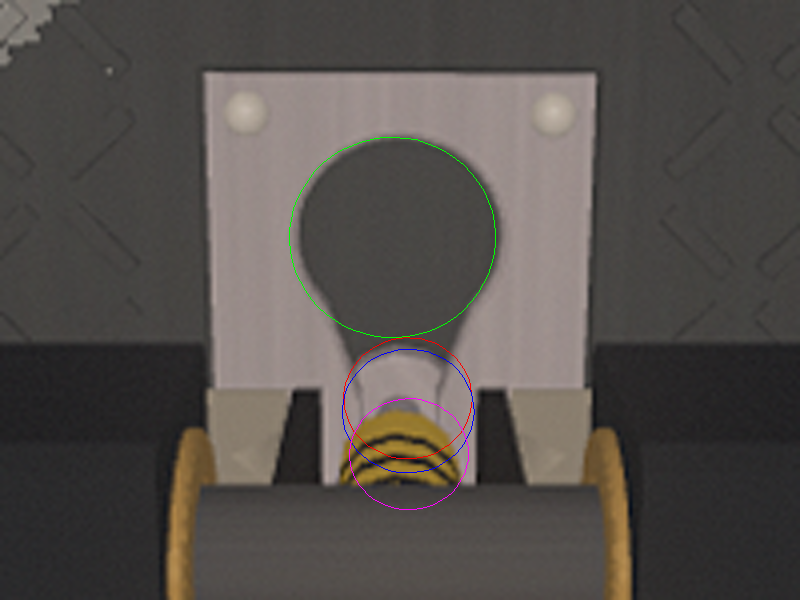

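View pics/s11.png

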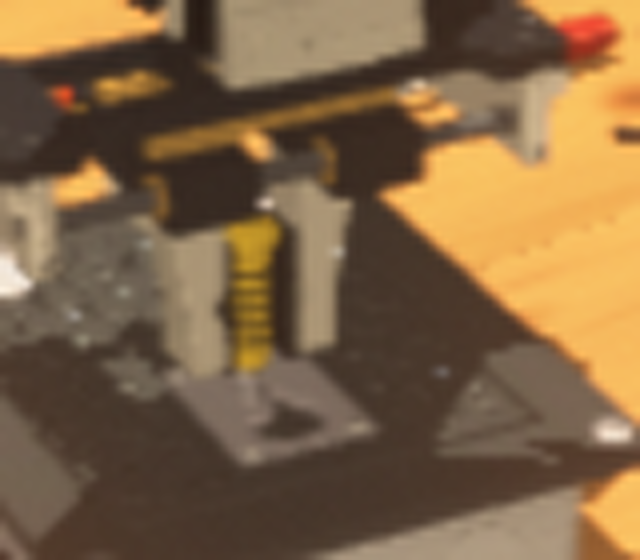

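The foot lies under the plate in the narrow slot, (400,370) between the slot walls. Pushing to the end.

>>> step_arm(deltas=[[0,0,0,0,2,-0.5,-1],[0,0,0,0,0,0,-1]])

```text
time_s: 11.3
tcp_pos: [0.5208, 0.1419, 0.081]
eef_rot: [-179.8, -0.1, 81.7]
contact_force: [-0.6, 0.3, -1.1]
gripper_width: 0.0186
```

>>> step_arm(deltas=[[0,0,0,0,2,-0.5,-1],[0,0,0,0,0,0,-1]], squeeze=60)

```text
time_s: 11.5
tcp_pos: [0.5225, 0.1415, 0.0814]
eef_rot: [-179.8, -0.0, 81.7]
contact_force: [-0.6, -0.1, -0.0]
gripper_width: 0.0185
```

>>> step_arm(deltas=[[0,0,0,0,1.5,0,-1],[0,0,0,0,0,0,-1]])

```text
time_s: 11.7
tcp_pos: [0.5237, 0.1412, 0.0814]
eef_rot: [-179.8, -0.0, 81.7]
contact_force: [-1.0, -0.7, -0.5]
gripper_width: 0.0184
```

```bash
python3 look.py w12
```

```text
[0.52372988 0.14123079 0.08137635] [-1.79772856e+02 -4.04347971e-02  8.17040687e+01]
```

View pics/w12.png

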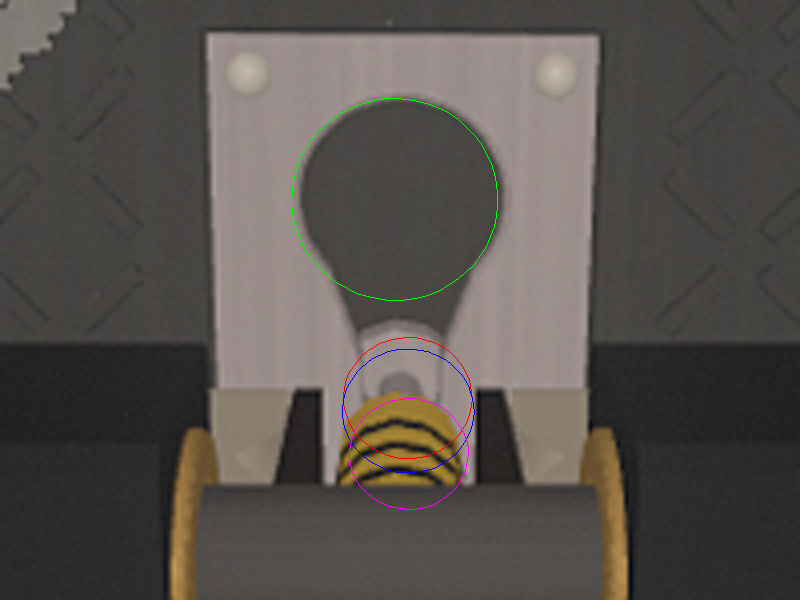

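The key has reached the slot end: it tilted slightly in the pads, foot top rim now at 322 against 347 before. I'll back off 1.5 mm and start lifting gently.

>>> step_arm(deltas=[[0,0,0,0,-1.5,-1,-1],[0,0,0,0,0,-2,-1],[0,0,0,0,0,0,-1]])

```text
time_s: 12.05
tcp_pos: [0.5219, 0.1413, 0.0844]
eef_rot: [-179.8, -0.0, 81.7]
contact_force: [-0.4, 1.1, -0.6]
gripper_width: 0.0182
```

>>> step_arm(deltas=[[0,0,0,0,0,-2,-1],[0,0,0,0,0,-2,-1]])

```text
time_s: 12.25
tcp_pos: [0.5195, 0.1408, 0.086]
eef_rot: [-179.5, 0.1, 81.6]
contact_force: [1.1, 2.1, -16.8]
gripper_width: 0.0184
```

>>> step_arm(deltas=[[-0.003,0,0,0,1,-2.5,-1]])

```text
time_s: 12.35
tcp_pos: [0.5204, 0.1408, 0.0879]
eef_rot: [-179.6, 0.1, 81.6]
contact_force: [0.1, 2.3, -4.3]
gripper_width: 0.0182
```

>>> step_arm(deltas=[[-0.003,0,0,0,1,-2.5,-1]])

```text
time_s: 12.45
tcp_pos: [0.522, 0.1408, 0.0909]
eef_rot: [-179.9, 0.1, 81.6]
contact_force: [0.1, 1.0, -5.0]
gripper_width: 0.0181
```

>>> step_arm(deltas=[[0,0,0,0,0,0,-1]])

```text
time_s: 12.55
tcp_pos: [0.5226, 0.141, 0.0918]
eef_rot: [-179.9, 0.0, 81.6]
contact_force: [0.1, 0.5, -4.7]
gripper_width: 0.0179
```

```bash
cat > sc.py <<'E'
from h import *
import cv2,sys
im=r.capture("scene");cv2.imwrite(f"pics/{sys.argv[1]}.png",cv2.resize(im[150:260,160:280,::-1],None,fx=5,fy=5,interpolation=cv2.INTER_CUBIC))
print(r.get_state()['contact_force'],r.get_state()['tcp_pos'])
E
python3 look.py w13; python3 sc.py s13
```

```text
[0.5225898  0.14100533 0.09179022] [-1.79932988e+02  3.58351379e-02  8.16466784e+01]
[-1.05353146  0.9417727  -1.67858481] [0.52245373 0.14092913 0.0916708 ]
```

View pics/w13.png

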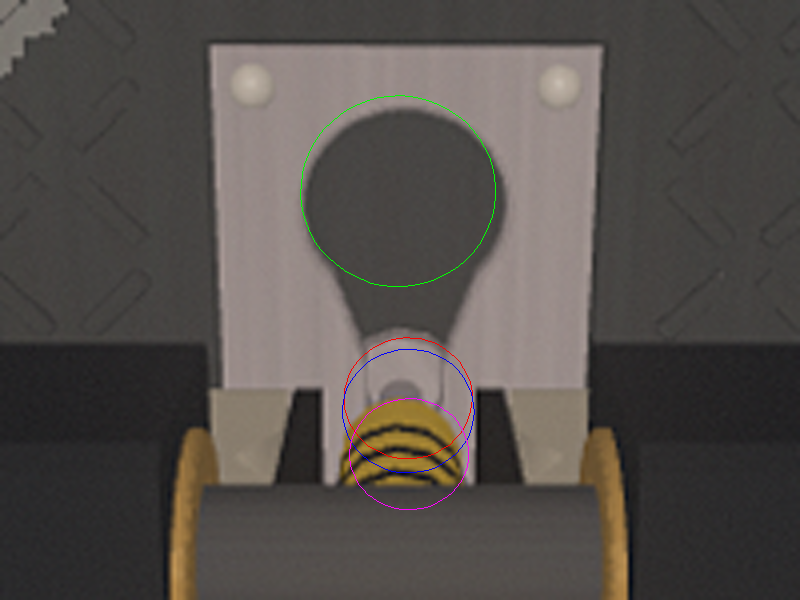

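View pics/s13.png

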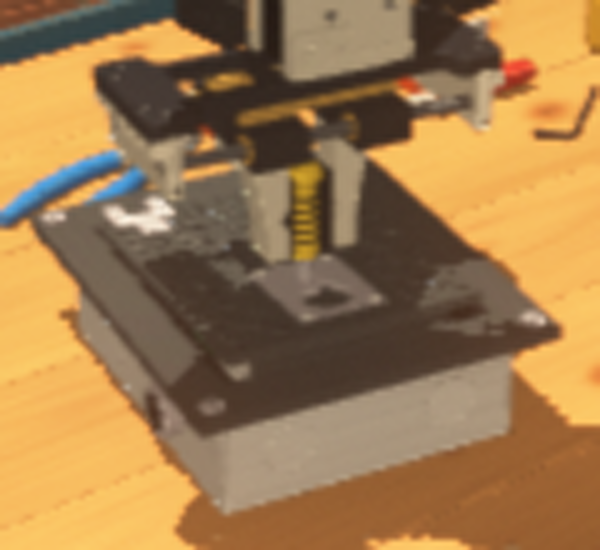

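The plate has come up: the keyhole sits below its shut outline (green), and the force dropped from 17 N to about 4 N, so the seal is broken. Raising on slowly.

>>> step_arm(deltas=[[0,0,0,0,0,-2.5,-1],[0,0,0,0,0,-2.5,-1],[0,0,0,0,0,-2.5,-1]])

```text
time_s: 12.95
tcp_pos: [0.5224, 0.1408, 0.0999]
eef_rot: [-179.9, 0.0, 81.6]
contact_force: [-0.2, 0.9, -4.3]
gripper_width: 0.0184
```

>>> step_arm(deltas=[[0,0,0,0,0,-2.5,-1],[0,0,0,0,0,0,-1],[0,0,0,0,0,0,-1]])

```text
time_s: 13.25
tcp_pos: [0.5227, 0.1408, 0.1033]
eef_rot: [-180.0, -0.0, 81.6]
contact_force: [-0.3, -0.2, -4.6]
gripper_width: 0.0183
```

```bash
python3 look.py w14; python3 sc.py s14
```

```text
[0.52273484 0.14083548 0.10328653] [-1.79985874e+02 -2.38992705e-03  8.16401282e+01]
[-0.2725353   0.75186855 -4.49597247] [0.52275632 0.14085865 0.10325069]
```

View pics/w14.png

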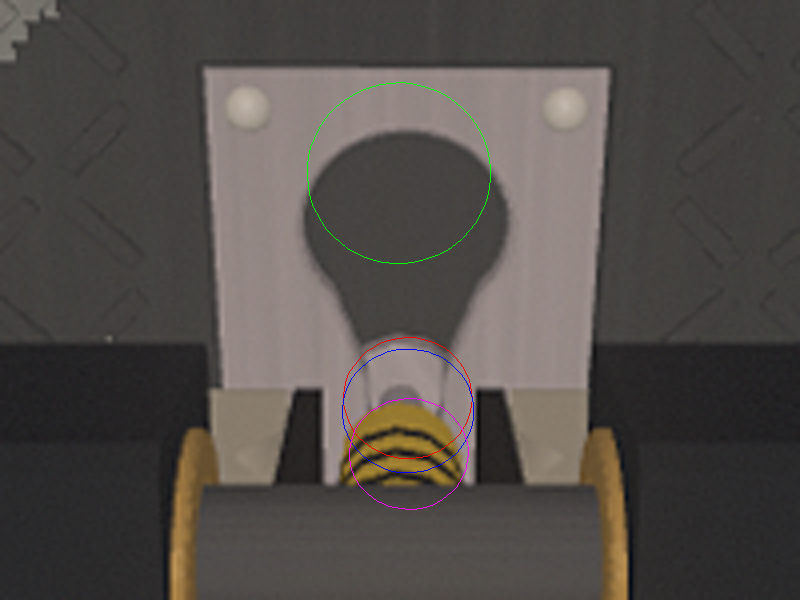

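View pics/s14.png

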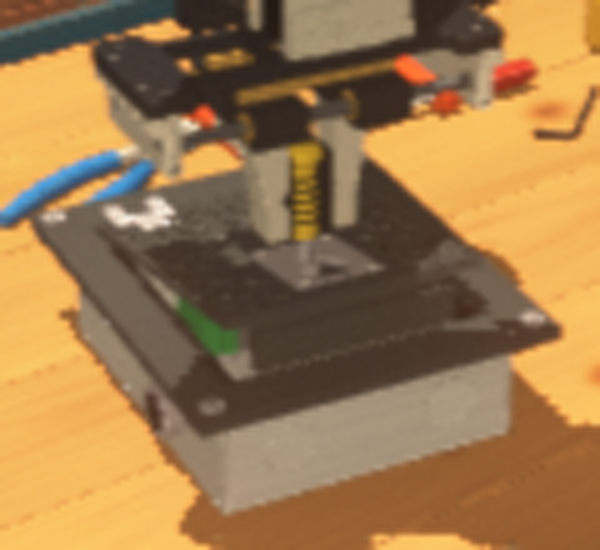

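Run:
```python
from h import *
from scipy.optimize import least_squares
i=r.camera_info("wrist");p,R=tool();V=np.array(i['view'])
T=np.eye(4);T[:3,:3]=R;T[:3,3]=p
VT=V@T   # tool->cam
def cam(p,e):
    T=np.eye(4);T[:3,:3]=Ro.from_euler('xyz',e,degrees=True).as_matrix();T[:3,3]=p
    j=dict(i);j['view']=VT@np.linalg.inv(T);return j
c11=cam([.51914,.14222,.08045],[-179.847,-.061,81.70])
px=lambda q:(np.array(q)+.5)/4-.5+[160,130]
# corners of plate & screws, shut
a=[px((204,72)),px((597,71)),px((246,113)),px((553,113))]
P=np.array([at_z(c11,q,.07) for q in a]);print(P, np.linalg.norm(P[0]-P[1]))
yaw=np.radians(-8.2);ux=np.array([np.cos(yaw),np.sin(yaw),0]);C=np.array([.5423,.1366,0])
H=C+.086*ux+[0,0,.07]
def rot(x,t):
    d=x-H;s=-d@ux;  # toward free
    return x+ux*s*(1-np.cos(t))+np.array([0,0,s*np.sin(t)])
for nm,pose,obs in(("w12",([.52373,.14123,.08138],[-179.773,-.04,81.704]),[(207,33),(600,36),(248,74),(556,73)]),
  ("w13",([.52259,.14100,.09179],[-179.933,.036,81.647]),[(209,44),(604,45),(251,86),(560,85)]),
  ("w14",(p,r.get_state()['eef_rot']),[(204,67),(610,68),(247,107),(565,107)])):
    cc=cam(*pose);o=np.array([px(q) for q in obs])
    f=lambda v:(np.array([proj(cc,rot(x,v[0])) for x in P])-o).ravel()
    s=least_squares(f,[.1]);print(nm,s.x,np.abs(s.fun).max(), 172*np.sin(s.x))
```

```text
[[0.46865239 0.12429838 0.07      ]
 [0.47553205 0.17190257 0.07      ]
 [0.47437241 0.12851142 0.07      ]
 [0.47988306 0.16596612 0.07      ]] 0.04809873746863
w12 [0.0020728] 0.9982010919422635 [0.35652085]
w13 [0.06977966] 0.3433528909752397 [11.99236451]
w14 [0.18086025] 0.49612756515131196 [30.93864791]
```

The fit gives a cover angle of 0.181 rad (edge up 31 mm), and TCP kinematics give about 0.16. Both are inside the band. I'll check that it holds still.

>>> step_arm(deltas=[[0,0,0,0,0,0,-1],[0,0,0,0,0,0,-1],[0,0,0,0,0,0,-1],[0,0,0,0,0,0,-1],[0,0,0,0,0,0,-1]])

```text
time_s: 13.85
tcp_pos: [0.5227, 0.1408, 0.1029]
eef_rot: [-180.0, 0.0, 81.6]
contact_force: [-0.3, 1.8, -4.0]
gripper_width: 0.0185
```

```bash
python3 sc.py s15; python3 look.py w15
```

```text
[-0.23575031  1.00680105 -4.53419943] [0.52264986 0.14079381 0.10291659]
[0.52264986 0.14079381 0.10291659] [-1.79961154e+02  2.10089237e-02  8.16413359e+01]
```

View pics/w15r.png

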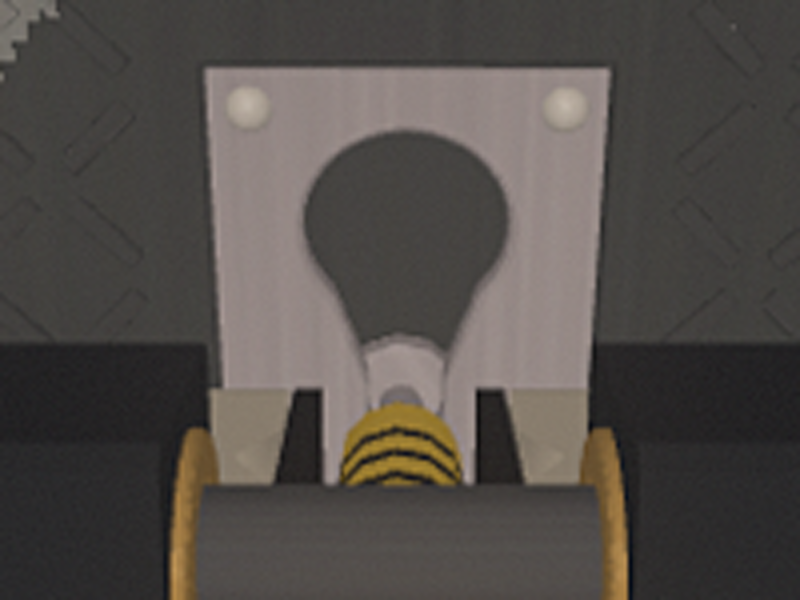

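Nothing has changed: plate corners are at (205,67) and (610,68) as before, the foot is under the plate in the narrow slot, and the force is steady at about 4.5 N. Handing in.

```bash
python3 -c "
from plant import r
print(r.close_job())"
```

```text
the job is handed in; nothing more can be done
None
```

The cover's seal is broken, and the arm is holding the cover ajar by the key with its free edge about 30 mm up. I handed the job in at about 14 s of the 51 s allowed; no verdict was reported.

- **Sequence:** I took the key from the tray's near pocket and lowered its foot through the round end, with light contact on the pan floor. I slid it to the end of the slot, then pulled up. The pull peaked at about 17 N and fell to about 4.5 N when the seal let go.
- **Cover angle:** The wrist picture gives 0.181 rad (31 mm), and the height of the tool gives about 0.16 rad (27 mm). They differ slightly, but both are inside the 0.116–0.235 rad band.
- **Holding still:** Over the last 0.6 s before hand-in the tool sank 0.4 mm, the plate did not move in the pictures, and the load stayed at 4 to 4.5 N. The foot was under the plate in the narrow end.
- **Other things in the scene:** The arm went nowhere near the tape, and I saw no sign that the bolts or nut moved. I did not measure their positions again at the end.
- **Mismatches:** The gripper read 18.5 mm on the 15 mm grip, though the key never slipped. The key tilted a few degrees in the pads when it met the slot end, in the same direction the cover opens, and I left it so.

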